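Set the two beam-line irises

TASK

Get the beam line ready for centring the beam on its first iris: push the lever of the iris next to the laser all the way over so that this iris is fully closed, and push the lever of the other iris all the way over so that it is fully open. Push the levers lightly from the side with a fingertip rather than gripping them, and leave the loose things on the breadboard where they are.

Things in the scene. Friction and masses are not known exactly. Their poses are not given: they have to be found in the camera images.
- breadboard: Black optical breadboard, grid of holes, 300 (its x) by 600 (its y) mm, top face 25 mm above the bench, fixed, turned up to 0.25 rad. Origin: on the bench under its centre. The beam line runs along its y through its middle, 100 mm above the board: laser at the +y (left) end, two irises 80 to 130 mm either side of the middle, camera at the -y end. Laser and camera are 135 mm high or less.
- laser_aperture (a point): Beam exit of the laser: a silver box head with cooling fins, 50 mm wide, 100 mm long, bolted at the left (+y) end of the board.
- iris_a: BLACK lever iris bolted to the board, next to the laser or the farther one. Ring 76 mm across, 14 mm thick, 50 mm aperture; ring axis along body y (the beam), 100 mm above the origin, which is under its base on the board. Body +x points away from the robot (within 0.33 rad): a lever push away from the robot closes it. Rim marks: red dot at the closed end, longest tick at the open end.
- iris_b: SILVER lever iris, in all sizes and workings the same as iris_a but mounted the other way round: its body +x points back towards the robot (within 0.33 rad), so pushing its lever towards the robot closes it and pushing it away from the robot opens it.
- iris_a_lever (a joint): Lever of the black iris, turning in the body's x-z plane about the ring axis: 0 = fully open, on its stop, leaning 0.6 rad from upright towards body -x; 0.6 = upright; 1.2 = fully closed, on its stop, leaning 0.6 rad towards body +x. Starts in between. Moves with about 1.5 N at the knob and stays where left; at most 30 N may be put on it.
- iris_b_lever (a joint): Lever of the silver iris, same meaning and same behaviour.
- iris_a_knob (a point): Middle of the red knob (10 mm thick, 12 mm long) at the end of the black iris's lever, 64 mm from the ring axis. The lever is a radial steel rod 5 mm thick that stands out of a slot in the top of the rim; with the knob it ends 70 mm from the ring axis, 32 mm beyond the rim.
- iris_b_knob (a point): The same point on the silver iris's lever, which has the same sizes.
- spare_post: Loose bystander: bright steel post 13 mm thick on a round foot 31 mm across, 100 mm high in all, standing on the board on the robot's side of the beam line. Origin under its foot.
- lens_tube: Loose bystander: black lens tube 33 mm across and 52 mm high, standing on the board on the far side of the beam line. Origin under it.
- ball_driver: Loose bystander: hex driver, 150 mm long, with an orange square handle 20 mm thick, lying on the board on the far side of the beam line. Origin at its middle, on the board.

How it is judged:
At the end, for the whole second after the job is handed in: The lever of the iris nearer the laser is within 0.08 rad of its closed stop, the lever of the other iris within 0.08 rad of its open stop, both at rest, and each loose thing is within 15 mm of where it stood (((y of iris_a in the frame of breadboard above 0 m and value of joint iris_a_lever above 1.12 rad and value of joint iris_b_lever below 0.08 rad) or (y of iris_a in the frame of breadboard below 0 m and value of joint iris_b_lever above 1.12 rad and value of joint iris_a_lever below 0.08 rad)) and velocity of joint iris_a_lever between -0.05 and 0.05 rad/s and velocity of joint iris_b_lever between -0.05 and 0.05 rad/s and distance of each of spare_post, lens_tube, ball_driver from where it was at the start of the episode below 0.015 m); the robot touches nothing.
It fails at once if a lever or iris is pressed or gripped with more than 30 N (contact force between the fingers and iris_a above 30 N or contact force between the fingers and iris_b above 30 N).
It fails at once if a loose thing on the breadboard is lifted, knocked over or moved by more than 15 mm (distance of any of spare_post, lens_tube, ball_driver from where it was at the start of the episode above 0.015 m).
It also fails if it takes over 45 s, if anything falls off the work surface, if the arm or the gripper's body presses on something with over 40 N, if the wrist force passes 120 N, or if a joint passes its speed limit or range.

ROBOT

A 6-joint arm with a two-finger parallel gripper is mounted at the origin on the work surface. World frame = base frame: x ahead of the robot, y to its left, z up, the work surface at z = 0. Lengths are in m, angles in rad, forces in N, time in s.
With the tool pointing down it reaches from about 0.35 to 0.775 m from the base axis. Payload 7.3 kg.
Tool frame: the origin (TCP) lies on the centre line of the jaws, within the pads' length; the fingertips stand 17 mm ahead of it and the grasp point (between the pads) lies 2 mm behind it (robot.tip_extent is the distance from the TCP to the fingertips, in m); z points along the fingers, y is the line along which they close (so a half turn about z gives the same grasp; the last joint's range is limited). The gripper opens to 92 mm and grips with 3 to 60 N. Pads are 19 mm wide; open, the fingers measure 130 mm over their backs; the gripper's body (75 mm by 190 mm) begins 47 mm behind the grasp point.
Start: joints at [-1.388, 0.342, 1.524, -0, 1.275, -0.146], TCP at [0.17, -0.497, 0.244] pointing down, gripper open.
Joint ranges: [-2.53, 2.53], [-0.77, 2.02], [0.04, 2.7], [-1, 4.14], [0.28, 2.66], [-3.11, 3.11]. Speed limits (rad/s): [2.57, 2.57, 3.14, 3.14, 3.14, 3.14].

INTERFACE

Orientations are given as [roll, pitch, yaw] about the fixed x, y, z axes, in that order (R = Rz(yaw) Ry(pitch) Rx(roll)).
In Python, from cell import robot gives the robot as it stands.
- The arm moves only by the tool step_arm, never from a script. Its argument "motion" is a list of rows, each a list of 2 entries, a list of its own where there are three numbers: the shift along the tool's x, y, z in units of 60 mm (1.0 is 60 mm), then the turn about the tool's z in rad. In form: [[[x, y, z], spin], ...]. A call has 1 to 10 rows; each row is the pose to reach, as a shift and turn from the pose commanded when the call began, along the tool's axes at that moment; what a row does not reach only later rows make up. A row lasts 1/8 s, in which the tool goes at most 62.5 mm and 10.7 degrees, less where a joint would pass 70% of its speed; a pose out of reach is approached as far as the arm can. A call with a gripper value outside its range is refused whole. "hand" is the closure in counts, from 0 (fully open) to 255 (shut), set as the call begins (left out, the last holds). The fingers move at their own pace and stop on an object; "squeeze" is the grip in N (left out, the last holds). Time passes only in rows, so rows that repeat a pose let the fingers close. It gives the time, the measured TCP pose, the force, the opening and the grip force at its end, in the units of the state.
- robot.observe(): the state, without advancing time (a new reading comes with each control period).
- robot.read_camera(name): name is "scene" or "side" or "wrist"; returns a dict with "pixels" (480x640x3 uint8, red, green, blue), "intrinsics" (3x3 intrinsics, pixels), "xyz" and "rotation" of the camera in the world; the wrist camera has in their place "T_tool_cam" (4x4, takes a point from camera to tool coordinates, whose origin is the TCP and whose axes are the flange's). Camera axes: x right, y up, looking along -z (the intrinsics and any distortion apply to the point x, -y, -z); pixel columns grow to the right and rows downward; lengths in m; the calibration is good to about 2 mm. A picture is of the moment at which its call begins: read the wrist's pose just before it. There is no depth.
- robot.hand_in(): hands the job in; it is judged then, once.
The state is a dict: "time": time; "qpos": joint angles; "qvel": joint speeds; "joint_efforts": joint torques, N m; "tool_pos": TCP position; "tool_rot": TCP orientation; "contact_force": force on the tool from outside, world axes, zero at the start; "torque": the same for the moment, N m; "opening": finger opening in m; "grip_force": force on a finger pad.
Only numpy, scipy, OpenCV 4.12 (cv2) and the standard library are available. Lean on these libraries where they do the work, as an engineer would, in place of code of your own. Each camera call takes 0.05 s, during which the arm holds its last target. There are 200 camera calls.

## Working session

There is one attempt and no reset: what is moved stays moved. The work goes in short steps, Python scripts to look and compute and a tool call to move; the robot and the scene stay as the last step left them, time stands still between calls to the robot, and variables do not carry over. Pictures are saved under pics/ and viewed, at most 10 in all, crops included, and the job is handed in when it is done.

Besides the shell and the picture viewer there is one more tool, called after "Call:" in YAML: its name, and indented under it one key for each argument. step_arm: Moves the arm, as the interface text tells. Its arguments: {"type":"object","properties":{"motion":{"type":"array"},"hand":{"type":"number"},"squeeze":{"type":"number"}},"required":["motion"]}

```bash
mkdir -p pics; cat > h.py <<'E'
import numpy as np, cv2, pickle
from cell import robot
def snap(n,out):
    c=robot.read_camera(n); cv2.imwrite(f'pics/{out}.png',cv2.cvtColor(c['pixels'],cv2.COLOR_RGB2BGR)); pickle.dump(c,open(f'pics/{out}.pkl','wb')); return c
def load(o): return pickle.load(open(f'pics/{o}.pkl','rb'))
def ray(c,u,v):
    K=c['intrinsics']; d=np.linalg.inv(K)@[u,v,1]; d=np.array(c['rotation'])@[d[0],-d[1],-d[2]]; return np.array(c['xyz']),d/np.linalg.norm(d)
def atz(c,u,v,z):
    o,d=ray(c,u,v); return o+d*(z-o[2])/d[2]
def tri(c1,p1,c2,p2):
    o1,d1=ray(c1,*p1);o2,d2=ray(c2,*p2)
    s=np.linalg.lstsq(np.c_[d1,-d2],o2-o1,rcond=None)[0]; a=o1+s[0]*d1;b=o2+s[1]*d2
    return (a+b)/2,np.linalg.norm(a-b)
E
python3 - <<'E'
from h import *
for n in('scene','side'):
    c=snap(n,n+'0'); print({k:np.round(v,3).tolist() for k,v in c.items() if k!='pixels'})
s=robot.observe(); print(s['tool_pos'],s['tool_rot'],s['time'])
E
```

```text
{'intrinsics': [[531.869, 0.0, 312.049], [0.0, 531.869, 240.457], [0.0, 0.0, 1.0]], 'xyz': [1.215, -0.146, 0.61], 'rotation': [0.953, 0.014, 1.239]}
{'intrinsics': [[473.412, 0.0, 323.823], [0.0, 473.412, 236.449], [0.0, 0.0, 1.0]], 'xyz': [0.388, -0.481, 0.442], 'rotation': [1.051, 0.016, -0.347]}
[ 0.16948828 -0.49653966  0.24311983] [-3.14022901e+00 -2.06841238e-04  3.28819580e-01] 0.1
```

View pics/scene0.png

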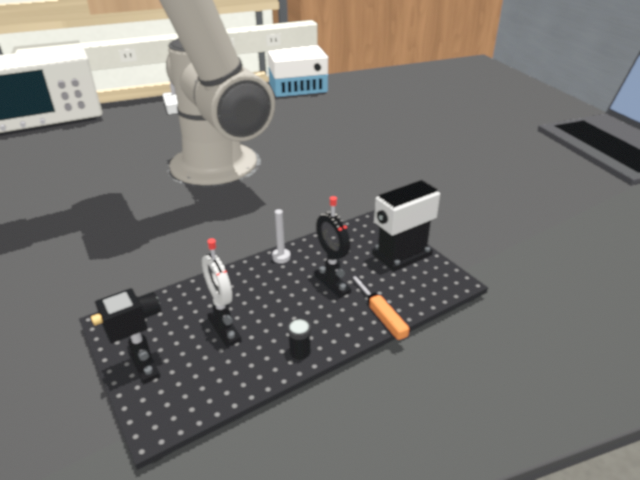

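View pics/side0.png

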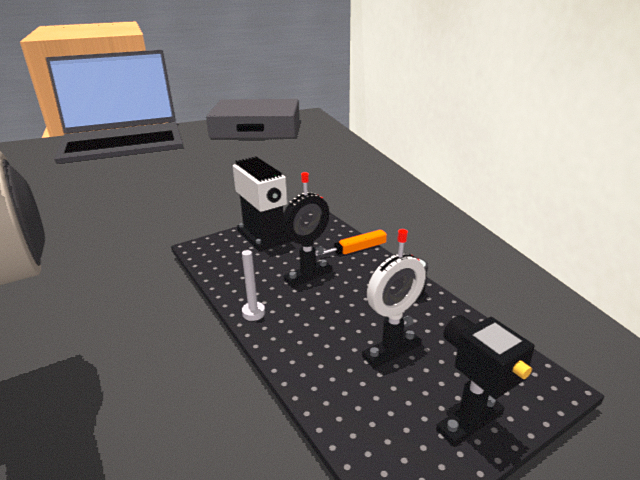

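Both views show the black iris beside the laser, with its knob at scene (333,201) and side (305,177). The silver iris is the farther one, with its knob at scene (212,244) and side (402,236). Both levers therefore need a push away from the robot. The post stands on the robot's side, between the irises.

```bash
sed -i "s/np.array(c\['rotation'\])@/Rotation.from_euler('xyz',c['rotation']).as_matrix()@/; 1a from scipy.spatial.transform import Rotation" h.py
python3 - <<'E'
from h import *
a,b=load('scene0'),load('side0')
for n,p,q in [('knobA',(333,201),(305,177)),('knobB',(212,244),(402,236)),('ringA',(332,237),(306,219)),('ringB',(217,280),(397,287)),('posttop',(279,211),(248,252)),('postfoot',(282,256),(253,313)),('laserTopNearApert',(376,199),(286,178)),('camtop',(118,303),(498,337)),('laser apert',(382,217),(274,195))]:
    x,e=tri(a,p,b,q); print(n,x.round(4),round(e,4))
print('corners',[atz(a,*p,.025).round(3) for p in[(487,290),(137,487),(90,320)]],atz(b,172,248,.025),atz(b,602,398,.025))
for n,o in(('A',(280,160,350,300)),('B',(170,220,260,350))):
    pass
i=cv2.imread('pics/scene0.png'); j=cv2.imread('pics/side0.png')
f=lambda im,x,y:cv2.resize(im[y:y+75,x:x+100],None,fx=4,fy=4,interpolation=cv2.INTER_CUBIC)
cv2.imwrite('pics/crop.png',np.vstack([np.hstack([f(i,285,190),f(i,165,233)]),np.hstack([f(j,260,165),f(j,350,225)])]))
E
```

```text
knobA [0.5669 0.1046 0.1888] 0.0017
knobB [ 0.614  -0.0897  0.188 ] 0.0021
ringA [0.5663 0.1041 0.1225] 0.0001
ringB [ 0.6115 -0.0906  0.1221] 0.0033
posttop [0.4672 0.0442 0.1244] 0.0031
postfoot [0.4645 0.0452 0.0252] 0.0043
laserTopNearApert [0.557  0.1804 0.1648] 0.0128
camtop [ 0.6435 -0.2234  0.1467] 0.0023
laser apert [0.5435 0.202  0.1238] 0.0017
corners [array([0.669, 0.342, 0.025]), array([ 0.829, -0.236,  0.025]), array([ 0.518, -0.286,  0.025])] [0.37282597 0.265828   0.025     ] [ 0.79227528 -0.24096411  0.025     ]
```

View pics/crop.png

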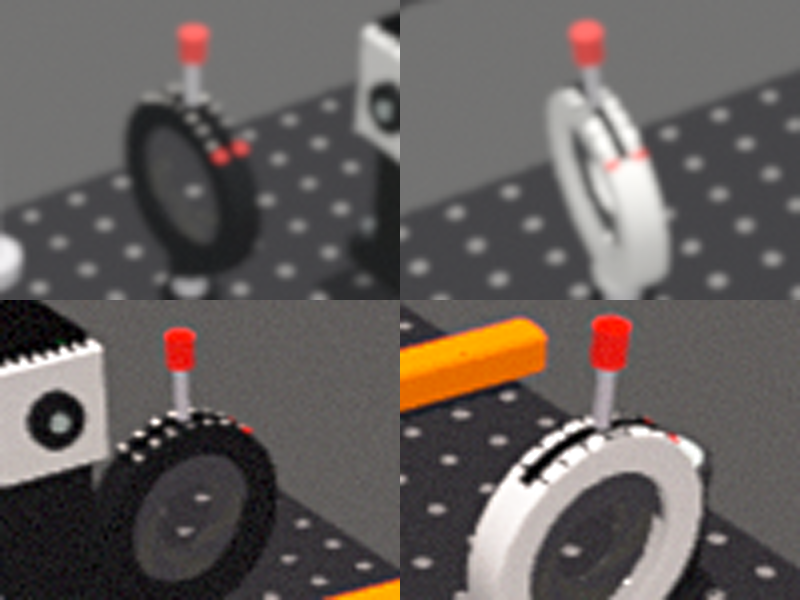

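In the crops, the red dots on both rims look to be on the side away from the robot. For the silver iris that contradicts the text, so I'll look at it from close by before pushing it.

```bash
python3 - <<'E'
from h import *
c=robot.read_camera('wrist'); print(np.round(c['T_tool_cam'],3),c['intrinsics'][0][0])
p=np.array([.1695,-.4965,.2431]);y=.3288
R=Rotation.from_euler('xyz',[-3.1402,0,y]).as_matrix()
for t in [(.47,-.12,.30),(.50,.02,.30)]: print((R.T@(np.array(t)-p)/.06).round(2))
T=np.array(c['T_tool_cam'])
for t in [(.47,-.12,.30),(.50,.02,.30)]:
  for P in [(.5663,.1041,.163),(.6115,-.0906,.163)]:
    q=np.linalg.inv(T)@np.r_[R.T@(np.array(P)-t),1]; K=c['intrinsics']; print(t,P,(K@[q[0],-q[1],-q[2]]/-q[2]).round(0), q[2])
E
```

```text
[[ 0.     0.965  0.263  0.07 ]
 [ 1.    -0.     0.001  0.001]
 [ 0.001  0.263 -0.965 -0.142]
 [ 0.     0.     0.     1.   ]] 430.1290713710046
[ 6.77 -4.32 -0.94]
[ 7.99 -6.37 -0.94]
(0.47, -0.12, 0.3) (0.5663, 0.1041, 0.163) [ -1. -48.   1.] -0.24460351184065673
(0.47, -0.12, 0.3) (0.6115, -0.0906, 0.163) [348.  -8.   1.] -0.24950196893749954
(0.5, 0.02, 0.3) (0.5663, 0.1041, 0.163) [222.  89.   1.] -0.26372397716107543
(0.5, 0.02, 0.3) (0.6115, -0.0906, 0.163) [543. 123.   1.] -0.2686224342579182
```

Call:
step_arm:
  motion:
    - [[0.8,-0.6,-0.9],0]
    - [[1.6,-1.3,-0.9],0]
    - [[2.4,-1.9,-0.9],0]
    - [[3.2,-2.5,-0.9],0]
    - [[4.0,-3.2,-0.9],0]
    - [[4.8,-3.8,-0.9],0]
    - [[5.6,-4.5,-0.9],0]
    - [[6.4,-5.1,-0.9],0]
    - [[7.2,-5.7,-0.9],0.1]
    - [[8.0,-6.4,-0.9],0.1]
  hand: 255
  squeeze: 10

```text
time: 1.4
tool_pos: [0.4973, 0.0176, 0.2976]
tool_rot: [3.141, -0.0, 0.228]
contact_force: [0.8, -0.6, 0.8]
opening: 0.0008
grip_force: 0.0
```

```bash
python3 - <<'E'
from h import *
s=robot.observe(); print(s['tool_pos'],s['tool_rot'],s['time'],s['opening'])
snap('wrist','w1')
i=cv2.imread('pics/w1.png'); cv2.imwrite('pics/w1b.png',cv2.resize(i[20:350],(800,412),interpolation=cv2.INTER_CUBIC))
E
```

```text
[0.49726666 0.01757827 0.29757322] [ 3.14122339e+00 -1.87899777e-05  2.27779112e-01] 1.4 0.0008155964750202418
```

View pics/w1b.png

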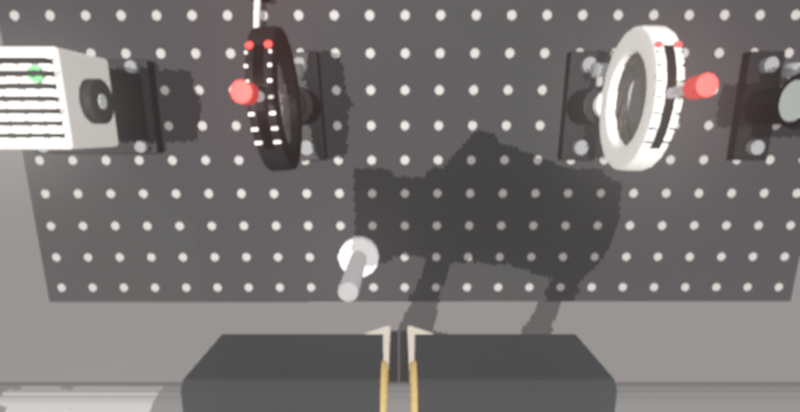

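```bash
python3 - <<'E'
from h import *
i=cv2.imread('pics/w1.png')
f=lambda x,y:cv2.resize(i[y:y+140,x:x+100],(400,560),interpolation=cv2.INTER_LANCZOS4)
cv2.imwrite('pics/w1c.png',np.hstack([f(165,25),f(475,25)]))
E
```

```text
(no output)
```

View pics/w1c.png

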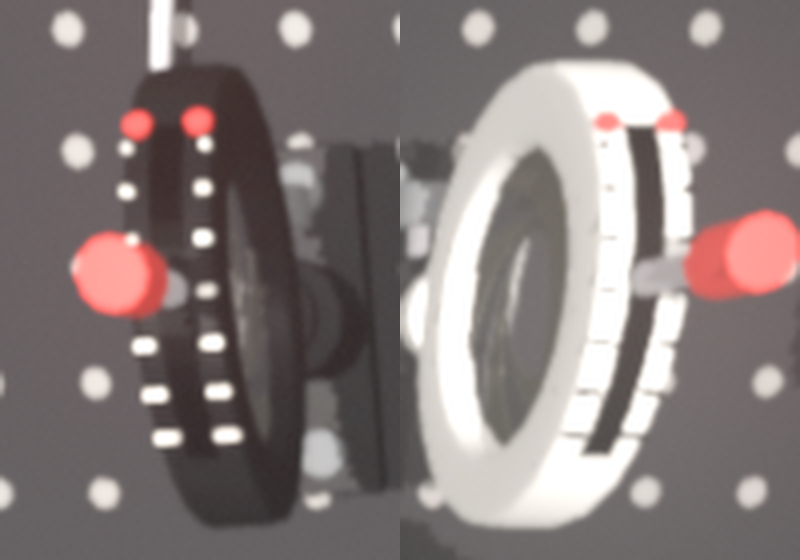

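The close view settles it. On both rims the red dots sit at the end away from the robot and the longest ticks at the robot's end. By its marks, the silver iris opens towards the robot, not away from it as the text says. The black iris is not in doubt, so I'll push that one first.

Call:
step_arm:
  motion:
    - [[0.8,-1.15,0],0]
    - [[0.8,-1.15,0],0]
    - [[0.8,-1.15,0.9],0]
    - [[0.8,-1.15,1.8],0]
    - [[0.8,-1.15,1.8],0]
    - [[1.1,-1.15,1.8],0]
    - [[1.2,-1.15,1.8],0]
    - [[1.3,-1.15,1.8],0]
    - [[1.4,-1.15,1.8],0]
    - [[1.5,-1.15,1.8],0]

```text
time: 2.7
tool_pos: [0.5683, 0.1034, 0.1898]
tool_rot: [-3.141, 0.001, 0.229]
contact_force: [-2.0, 0.3, -1.0]
opening: 0.0
grip_force: 1.3
```

Call:
step_arm:
  motion:
    - [[0.05,0,0],0]
    - [[0.1,0,0],0]
    - [[0.15,0,0],0]
    - [[0.15,0,0],0]

```text
time: 3.2
tool_pos: [0.5773, 0.1054, 0.1895]
tool_rot: [3.142, 0.0, 0.229]
contact_force: [-2.5, 0.4, -1.8]
opening: 0.0004
grip_force: 1.1
```

Call:
step_arm:
  motion:
    - [[0.04,0,0],0]
    - [[0.08,0,0],0]
    - [[0.08,0,0],0]

```text
time: 3.58
tool_pos: [0.582, 0.1064, 0.1896]
tool_rot: [3.141, 0.0, 0.229]
contact_force: [-3.0, -0.2, -2.9]
opening: 0.0004
grip_force: 1.3
```

Call:
step_arm:
  motion:
    - [[0.03,0,0],0]
    - [[0.06,0,0],0]
    - [[0.06,0,0],0]

```text
time: 3.95
tool_pos: [0.5846, 0.1071, 0.1893]
tool_rot: [-3.142, 0.002, 0.229]
contact_force: [-5.5, -1.1, -3.3]
opening: 0.0006
grip_force: 3.0
```

Call:
step_arm:
  motion:
    - [[0.03,0,0],0]
    - [[0.03,0,0],0]

```text
time: 4.2
tool_pos: [0.585, 0.1072, 0.1891]
tool_rot: [-3.141, 0.006, 0.229]
contact_force: [-10.7, -1.3, -0.5]
opening: 0.0004
grip_force: 5.4
```

```bash
python3 - <<'E'
from h import *
snap('scene','s2');snap('side','d2')
i=cv2.imread('pics/s2.png'); j=cv2.imread('pics/d2.png')
f=lambda im,x,y:cv2.resize(im[y:y+75,x:x+100],None,fx=4,fy=4,interpolation=cv2.INTER_CUBIC)
cv2.imwrite('pics/c2.png',np.vstack([np.hstack([f(i,285,190),f(i,165,233)]),np.hstack([f(j,260,165),f(j,350,225)])]))
E
```

```text
(no output)
```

View pics/c2.png

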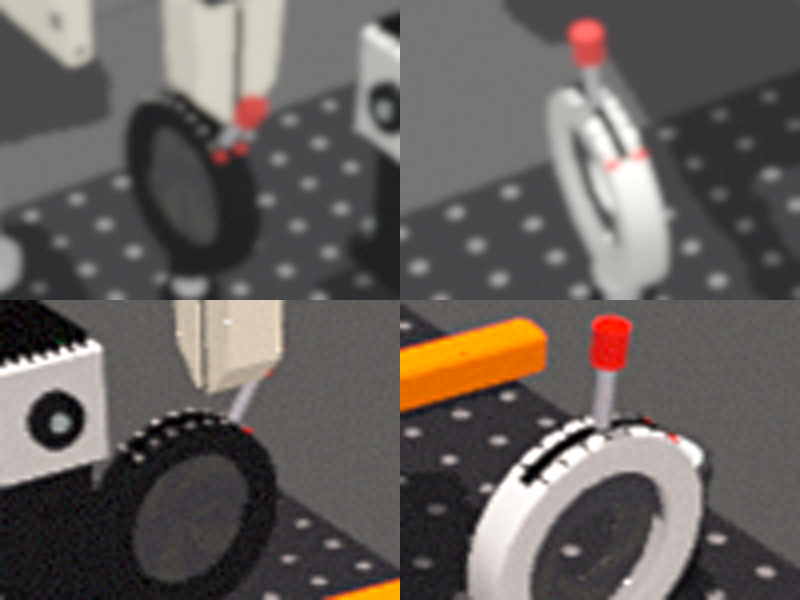

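The black lever is on its stop between the red dots at 10.7 N, and the board holes no longer show through its aperture. So the aperture confirms that the red dot is the closed end. Next I'll bring the finger round to the far side of the silver lever to push it towards the robot, as its marks say.

Call:
step_arm:
  motion:
    - [[-0.4,0,0],0]
    - [[-0.4,0,-1.0],0]
    - [[-0.4,0,-1.0],0]
    - [[-0.1,1.0,-1.0],0]
    - [[0.2,1.9,-1.0],0]
    - [[0.4,2.8,-1.0],0]
    - [[0.6,3.3,-1.0],0]
    - [[0.6,3.3,-1.0],0]
    - [[0.6,3.3,0],0]
    - [[0.6,3.3,0],0]

```text
time: 5.55
tool_pos: [0.6644, -0.0756, 0.1852]
tool_rot: [-3.137, 0.009, 0.23]
contact_force: [-0.3, 0.3, -0.2]
opening: 0.0
grip_force: 0.0
```

Call:
step_arm:
  motion:
    - [[-0.2,0,-0.05],0]
    - [[-0.5,0,-0.05],0]
    - [[-0.6,0,-0.05],0]
    - [[-0.7,0,-0.05],0]
    - [[-0.8,0,-0.05],0]
    - [[-0.9,0,-0.05],0]
    - [[-0.95,0,-0.05],0]
    - [[-0.95,0,-0.05],0]

```text
time: 6.55
tool_pos: [0.6113, -0.0901, 0.1926]
tool_rot: [-3.142, 0.001, 0.229]
contact_force: [1.7, 0.7, 0.6]
opening: 0.0003
grip_force: 0.4
```

Call:
step_arm:
  motion:
    - [[-0.05,0,0],0]
    - [[-0.1,0,0],0]
    - [[-0.15,0,0],0]
    - [[-0.15,0,0],0]

```text
time: 7.05
tool_pos: [0.6024, -0.092, 0.1925]
tool_rot: [-3.141, 0.001, 0.229]
contact_force: [1.6, -0.1, -1.6]
opening: 0.0002
grip_force: 0.7
```

Call:
step_arm:
  motion:
    - [[-0.03,0,0],0]
    - [[-0.06,0,0],0]
    - [[-0.06,0,0],0]

```text
time: 7.42
tool_pos: [0.5992, -0.0929, 0.1927]
tool_rot: [3.142, 0.0, 0.229]
contact_force: [1.4, -1.1, -1.5]
opening: 0.0004
grip_force: 1.0
```

Call:
step_arm:
  motion:
    - [[-0.04,0,0],0]
    - [[-0.08,0,0],0]
    - [[-0.08,0,0],0]

```text
time: 7.8
tool_pos: [0.5944, -0.094, 0.1927]
tool_rot: [3.142, 0.0, 0.229]
contact_force: [1.8, -0.1, -1.7]
opening: 0.0006
grip_force: 1.1
```

Call:
step_arm:
  motion:
    - [[-0.03,0,0],0]
    - [[-0.05,0,0],0]
    - [[-0.05,0,0],0]

```text
time: 8.18
tool_pos: [0.5915, -0.0947, 0.1929]
tool_rot: [3.141, 0.0, 0.229]
contact_force: [1.5, -0.5, -0.1]
opening: 0.0004
grip_force: 0.8
```

Call:
step_arm:
  motion:
    - [[-0.03,0,0],0]
    - [[-0.06,0,0],0]
    - [[-0.06,0,0],0]

```text
time: 8.55
tool_pos: [0.5896, -0.0953, 0.1935]
tool_rot: [3.14, -0.004, 0.229]
contact_force: [8.3, 1.2, -1.1]
opening: 0.0002
grip_force: 3.1
```

Call:
step_arm:
  motion:
    - [[-0.03,0,0],0]
    - [[-0.03,0,0],0]

```text
time: 8.8
tool_pos: [0.5889, -0.0956, 0.1941]
tool_rot: [3.14, -0.007, 0.229]
contact_force: [9.9, 1.7, 0.3]
opening: 0.0005
grip_force: 4.8
```

On the stop. I'll back off, rise clear and check from the cameras.

Call:
step_arm:
  motion:
    - [[0.3,0,0],0]
    - [[0.4,0,-1.0],0]
    - [[0.4,0,-2.0],0]
    - [[-0.6,0,-2.0],0]
    - [[-1.6,-1.0,-2.0],0]
    - [[-2.2,-1.6,-2.0],0]
    - [[-2.2,-1.6,-2.0],0]
    - [[-2.2,-1.6,-2.0],0]

```text
time: 9.8
tool_pos: [0.436, -0.0322, 0.3134]
tool_rot: [3.141, -0.001, 0.229]
contact_force: [0.2, -0.6, 0.2]
opening: 0.0003
grip_force: 0.0
```

```bash
python3 - <<'E'
from h import *
snap('scene','s3');snap('side','d3');snap('wrist','w3')
i=cv2.imread('pics/s3.png'); j=cv2.imread('pics/d3.png')
f=lambda im,x,y:cv2.resize(im[y:y+75,x:x+100],None,fx=4,fy=4,interpolation=cv2.INTER_CUBIC)
cv2.imwrite('pics/c3.png',np.vstack([np.hstack([f(i,285,190),f(i,165,233)]),np.hstack([f(j,260,165),f(j,350,225)])]))
E
```

```text
(no output)
```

View pics/c3.png

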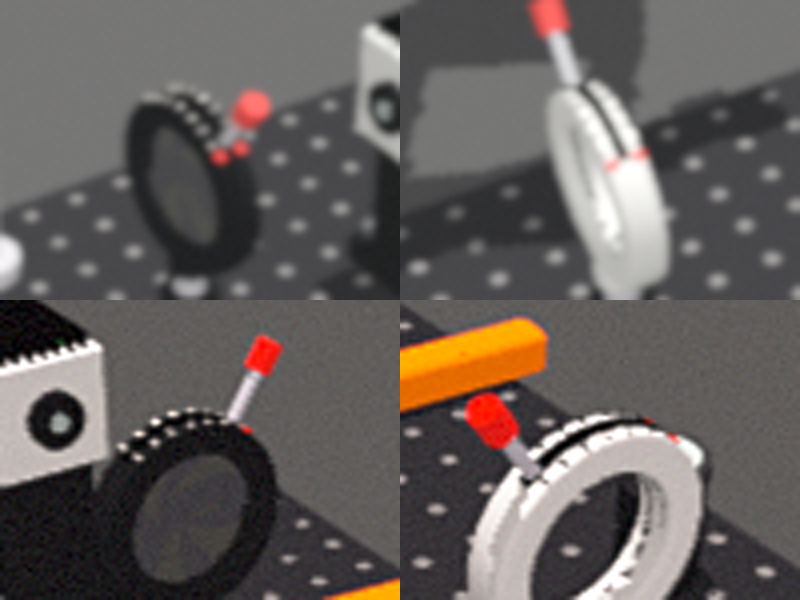

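View pics/s3.png

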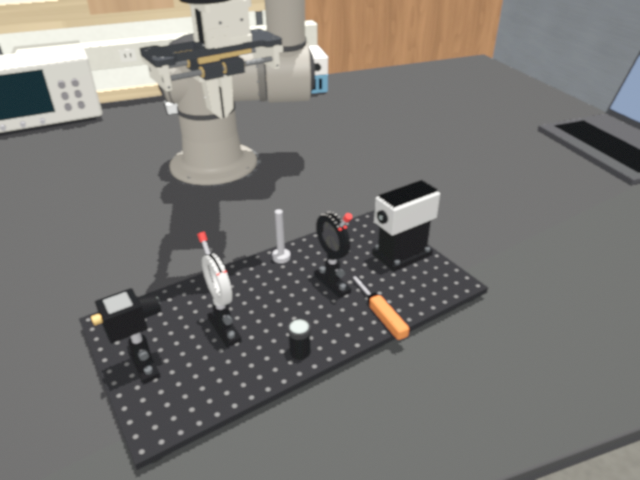

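The silver aperture is now wide open with its blades gone, the black one is closed, and the loose things stand where they were. As a last check, I'll measure the lever angles from the knob positions.

```bash
python3 - <<'E'
from h import *
a,b=load('s3'),load('d3')
for n,p,q,r in [('A',(348,217),(326,179),(.5669,.1046)),('B',(202.5,237),(373,255),(.614,-.0897))]:
    x,e=tri(a,p,b,q); h=np.hypot(*(x[:2]-r)); print(n,x.round(4),round(e,4),'lean change',h.round(4),'lean by height',np.arccos((x[2]-.125)/.064).round(3))
E
```

```text
A [0.6012 0.1152 0.1771] 0.0036 lean change 0.0359 lean by height 0.619
B [ 0.5763 -0.0978  0.1769] 0.0018 lean change 0.0385 lean by height 0.625
```

Both levers lean about 0.6 rad, which is on their stops.

```bash
python3 -c "
from cell import robot
print(robot.hand_in())"
```

```text
the job is handed in; nothing more can be done
None
```

I handed the job in with the black iris (next to the laser) closed on its stop and the silver one open on its stop; the silver lever went towards the robot, because its rim marks contradicted the text and its aperture then showed fully open. Peak force was about 11 N, and the loose things were not touched.

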